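# Take the battery pack out of the cake display stand

### The arm

A 7-joint arm with a two-finger parallel gripper is mounted at the origin on the work surface. World frame = base frame: x ahead of the robot, y to its left, z up, the work surface at z = 0. Lengths are in mm, angles in rad, forces in N, time in s.
With the tool pointing down it reaches from about 400 to 875 mm from the base axis. Payload 4.4 kg.
Tool frame: the origin (TCP) lies at the very end of the fingers, on their centre line; the grasp point (between the pads) lies 19 mm behind it; z points along the fingers, x is the direction in which the jaws open and shut, and the axes are right-handed (so a half turn about z gives the same grasp; the last joint's range is limited). The gripper opens to 85 mm and grips with 20 to 120 N. Pads are 22 mm wide; open, the fingers measure 114 mm over their backs; the gripper's body (76 mm by 85 mm) begins 54 mm behind the grasp point. The pads swing forward as they close: fully open they stand 13 mm farther back than shut.
Start: joints at [-1.313, 0.628, 0.038, 1.517, -0.027, 0.996, -0.02], TCP at [206.788, 616.244, 231.313] pointing down, gripper open.
Joint ranges: [-3.06, 3.06], [-0.37, 2.12], [-1.25, 1.32], [0.18, 2.47], [-1.1, 4.24], [0.23, 1.98], [-2.94, 2.94]. Speed limits (rad/s): [2.57, 2.57, 3.14, 3.14, 3.14, 3.14, 3.14].

### API

Orientations are given as [roll, pitch, yaw] about the fixed x, y, z axes, in that order (R = Rz(yaw) Ry(pitch) Rx(roll)).
In Python, from cell import ctrl gives the robot as it stands.
- The arm moves only by the shell command python3 -m creep 'ROWS'. ROWS is text: rows parted by semicolons, each of 7 numbers parted by spaces: the shift along the tool's x, y, z in units of 40 mm (1.0 is 40 mm), then the turn, a rotation vector about the tool's x, y, z in degrees, then the closure, from 0 (fully open) to 1 (shut). In form: x y z rx ry rz grip; .... A call has 1 to 10 rows; each row is the pose to reach, as a shift and turn from the pose commanded when the call began, along the tool's axes at that moment; what a row does not reach only later rows make up. A row lasts 1/12 s, in which the tool goes at most 41.7 mm and 7.16 degrees, less where a joint would pass 70% of its speed; a pose out of reach is approached as far as the arm can. A call with a gripper value outside its range is refused whole. The fingers move at their own pace and stop on an object; the grip force is fixed at half the most. Time passes only in rows, so rows that repeat a pose let the fingers close. It gives the time, the measured TCP pose, the force and the opening at its end, in the units of the state.
- ctrl.read_state(): the state, without advancing time (a new reading comes with each control period).
- ctrl.get_image(name): name is "side" or "top" or "wrist"; returns a dict with "img" (480x640x3 uint8, red, green, blue), "vfov" (degrees; the focal length in pixels is half the picture's height over the tangent of half this angle, whatever the lens; pixels are square), "cx", "cy" (the principal point, pixels), "distortion" ([k1, k2, p1, p2, k3] as OpenCV has them; the pictures are not rectified), "T" (4x4, takes a point from camera to world coordinates); the wrist camera has in their place "tool_from_camera" (4x4, takes a point from camera to tool coordinates, whose origin is the TCP and whose axes are the tool frame's). Camera axes: x right, y up, looking along -z (the intrinsics and any distortion apply to the point x, -y, -z); pixel columns grow to the right and rows downward; lengths in mm; the calibration is good to about 2 mm. A picture is of the moment at which its call begins: read the wrist's pose just before it. There is no depth.
- ctrl.finish_job(): hands the job in, once; it reports no verdict.
Trained networks look in the newest picture that a camera, given by its name, has taken for a name from the list of things; names that differ only in an ending like _2 or _b are one class to them, and where a whole thing is asked for, a point or a joint stands for the part that bears it (a point fixed in the world has none). Each returns a list of dicts, best first, with "score" (0 to 1); they miss things now and then, are a little off and sometimes report something else, mostly with a low value. They report only what shows in the picture. A call takes as long as a camera call. They do not tell look-alikes from the thing itself.
- ctrl.boxes_of(camera, thing): "rect" ([left, top, right, bottom] in pixels, round what is visible of it).
- ctrl.cut_out(camera, thing): "pixels" (480x640 bool, what is visible of it) and "rect" ([left, top, right, bottom] in pixels, round what is visible of it).
The state is a dict: "clock": time; "qpos": joint angles; "qd": joint speeds; "tau": joint torques, N m; "eef_pos": TCP position; "tool_rot": TCP orientation; "force": force on the tool from outside, world axes, zero at the start; "torque": the same for the moment, N m; "width": finger opening in mm.
Only numpy, scipy, OpenCV 4.12 (cv2) and the standard library are available. Lean on these libraries where they do the work, as an engineer would, in place of code of your own. Each camera call takes 0.05 s, during which the arm holds its last target.

### The job

Switch the rotating cake stand off by flipping its toggle over to the side away from the robot. Then pinch the two side buttons of its battery pack together, lift the pack out of its bay and set it down standing upright on its foot on the floor of the steel charging tray, letting go only once it is down. Leave the plates, cup and jar where they are.

Things in the scene. Friction and masses are not known exactly. Their poses are not given: they have to be found in the camera images.
- stand: Rotating cake display stand, fixed: a grey box 190 mm deep (its x), 380 mm long (its y, -185 to +195 mm), 90 mm high with a flat top. Origin on the counter under it; x points away from the edge that faces the robot, y along the length, z up. On top: battery bay near the -y end, toggle switch in the middle of the robot-side edge, turntable with cake at the +y end.
- cake (a point): Centre of the turntable on the stand's top, 108 mm along the stand's +y: a white plate 164 mm across, 12 mm high, with a cake 124 mm across; the cake's fruit reaches 61 mm above the stand's top. Fixed.
- bay (a point): Centre of the battery bay's mouth, level with the stand's top (90 mm above the counter), 110 mm along the stand's -y; axes as the stand. Mouth 37 mm (x) by 47 mm (y), bay 32 mm deep; its two y edges are lips 8 mm thick under which the pack's hooks catch.
- pack_grip (a point): Midpoint between the two side buttons of the battery pack, 56 mm above its foot; at the start 24 mm above the stand's top; axes as the stand at the start. The pack is a black block, 72 mm high: a foot part in the bay (34 mm in x, 44 in y, 30 high) and a head above the stand's top (34 by 46 mm, 40 mm showing). Mass 0.2 to 0.45 kg.
- pack_foot (a point): Centre of the pack's underside; axes as pack_grip. At the start 32 mm below the bay's mouth, locked there by a hook on each y side of the foot part (stands out 5.5 mm, 8 to 20 mm above the foot). Pressing a button draws in the hook below it; both buttons must be in by 5 mm or more, and kept in, for the pack to lift out.
- button_left (a joint): How far the white button on the pack's +y face is pressed in (m): 0 out, 0.007 at its stop. Sprung: 4 N to start it, 7.5 N at the stop. Each button is 24 mm wide (x), 22 mm high, centred at pack_grip's height, and stands out 8 mm: 62 mm over both, 48 mm with both fully in.
- button_right (a joint): The same for the button on the pack's -y face.
- toggle (a joint): The power toggle (rad): 0 on, leaning 29 degrees towards the robot-side edge of the stand; 1.0 off, leaning as far the other way. Upright at 0.5; it falls over to whichever stop it leans to. About 0.6 N at the tip flips it.
- toggle_pivot (a point): The toggle's hinge, 10 mm above the stand's top, at (-55, -10) mm in the stand's x, y; hinge axis along the stand's y; axes as the stand. The plinth round it is 46 mm (x) by 26 mm (y), 12 mm high.
- toggle_tip (a point): Middle of the steel toggle's knob, 40 mm from the hinge; knob 16 mm thick and 14 mm long, on a stem 8 mm thick; the end is 46 mm from the hinge.
- tray_in (a point): Centre of the floor of the charging tray: a shallow open steel tray, 150 (x) by 140 (y) mm outside, 20 mm high, walls 4 mm, floor about 4 mm above the counter; fixed; axes x, y along its sides, z up.
- plates: Two stacked white dessert plates, 124 mm across, 17 mm high in all; origin under the centre. Not to be disturbed.
- cup: White mug 58 mm high, 64 mm across with a handle; origin under its centre. Not to be disturbed.
- jar: Amber glass jar with a steel cap, 95 mm high, 66 mm across; origin under its centre. Not to be disturbed.
Things that resemble listed ones, but are neither listed nor needed, are in the scene too. Of the things shaped like the part that bears pack_grip, the black one is meant.

How it is judged:
By the outcome, as a careful person would: the job done as asked, in the order asked, and still so for the second after the job is handed in, with the robot touching nothing.
It also fails if it takes over 51 s, if anything falls off the work surface, if the arm or the gripper's body presses on something with over 40 N, if the wrist force passes 120 N, or if a joint passes its speed limit or range.

## Working session

There is one attempt and no reset: what is moved stays moved. The work goes in short steps, Python scripts to look and compute and a shell command to move; the robot and the scene stay as the last step left them, time stands still between calls to the robot, and variables do not carry over. Pictures are saved under pics/ and viewed, and the job is handed in when it is done.

```bash
ls; mkdir -p pics; python3 - <<'E'
from cell import ctrl
import cv2,pickle
print(ctrl.read_state())
for n in ["side","top","wrist"]:
    d=ctrl.get_image(n)
    cv2.imwrite(f"pics/{n}0.png",d["img"][:,:,::-1])
    pickle.dump(d,open(f"{n}0.pkl","wb"))
    print(n,{k:v for k,v in d.items() if k!="img"})
E
```

```text
pics
{'clock': 0.0, 'qpos': array([-1.31282577,  0.62935196,  0.03844482,  1.51839315, -0.02698855,
        0.99629765, -0.02002163]), 'qd': array([ 0.00041707,  0.00218788,  0.00045164,  0.0017438 , -0.00172181,
       -0.00090703, -0.00172236]), 'tau': array([-1.16925216e-04, -5.63385737e+01,  1.22596722e+00, -1.93445045e+01,
        1.09487964e-02,  1.04563544e-02,  5.60654158e-06]), 'eef_pos': array([206.5677809 , 615.62861873, 230.37733324]), 'tool_rot': array([3.14155494e+00, 1.93158892e-03, 1.24700745e+00]), 'force': array([-0.1228912 ,  0.31717191, -0.40351009]), 'torque': array([ 0.00342182, -0.00456501,  0.05375162]), 'width': 85.35602083307343}
side {'vfov': 51.91869698772183, 'cx': 321.9883027840565, 'cy': 240.98270823485365, 'distortion': array([-0.06865455,  0.        ,  0.        ,  0.        ,  0.        ]), 'T': array([[ 9.65772707e-01,  1.40725759e-01, -2.17897545e-01,
         3.57149626e+02],
       [-2.59191759e-01,  4.90735548e-01, -8.31864324e-01,
        -8.70410630e+02],
       [-1.01346672e-02,  8.59869108e-01,  5.10413956e-01,
         6.41507537e+02],
    
[... 424 characters left out ...]
       [-9.10485486e-03,  1.89756547e-01,  9.81788956e-01,
         1.08306961e+03],
       [ 0.00000000e+00,  0.00000000e+00,  0.00000000e+00,
         1.00000000e+00]])}
wrist {'vfov': 61.5071303306602, 'cx': 318.1588748419856, 'cy': 242.41297274806809, 'distortion': array([0.01866451, 0.        , 0.        , 0.        , 0.        ]), 'tool_from_camera': array([[ 9.99999707e-01, -6.91588366e-04,  3.27123090e-04,
         2.66249222e-01],
       [-5.51017585e-04, -9.47702646e-01, -3.19154180e-01,
        -8.17212014e+01],
       [ 5.30738736e-04,  3.19153906e-01, -9.47702750e-01,
        -1.42365280e+02],
       [ 0.00000000e+00,  0.00000000e+00,  0.00000000e+00,
         1.00000000e+00]])}
```

View pics/top0.png

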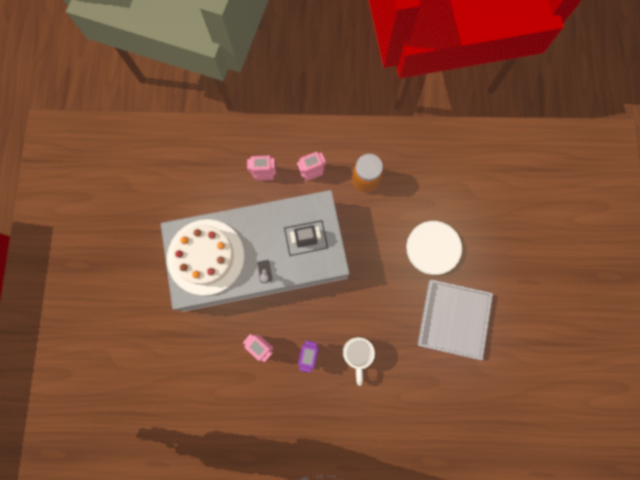

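View pics/side0.png

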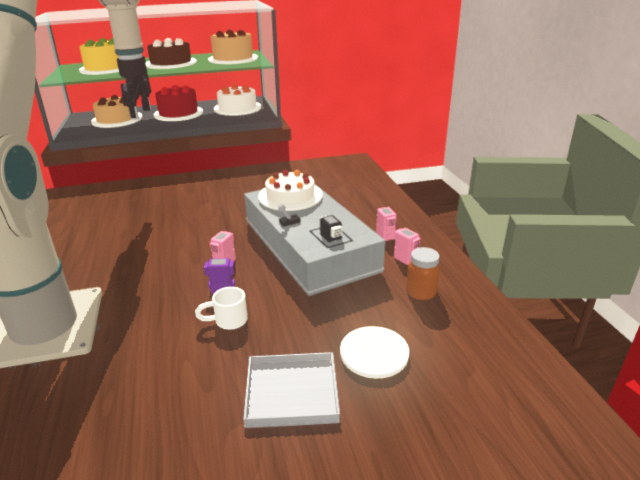

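View pics/wrist0.png

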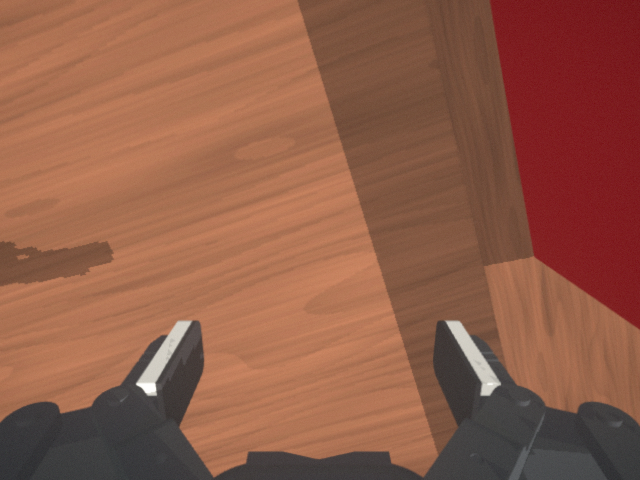

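Top view: stand with cake at (205,257), toggle knob ~(264,268), pack ~(305,237), tray ~(456,320), plates (434,248), cup (359,353), jar (368,172). The pink and purple packs are decoys. Next I'll zoom in for corner picks.

```bash
cat > h.py <<'E'
import numpy as np,cv2,pickle
def K(d):
    f=240/np.tan(np.radians(d["vfov"])/2); return np.array([[f,0,d["cx"]],[0,f,d["cy"]],[0,0,1]])
F=np.diag([1.,-1,-1])
def Rrpy(r):
    from scipy.spatial.transform import Rotation as R
    return R.from_euler('xyz',r).as_matrix()
def tool_T(s):
    T=np.eye(4);T[:3,:3]=Rrpy(s["tool_rot"]);T[:3,3]=s["eef_pos"];return T
def camT(d,s=None):
    return d["T"] if "T" in d else tool_T(s)@d["tool_from_camera"]
def proj(d,P,T=None):
    T=d["T"] if T is None else T
    P=np.atleast_2d(P).astype(float); c=(P-T[:3,3])@T[:3,:3]@F
    return cv2.projectPoints(c,np.zeros(3),np.zeros(3),K(d),d["distortion"])[0][:,0]
def onplane(d,uv,z,T=None):
    T=d["T"] if T is None else T
    n=cv2.undistortPoints(np.array(uv,float).reshape(-1,1,2),K(d),d["distortion"])[:,0]
    r=np.c_[n,np.ones(len(n))]@F@T[:3,:3].T
    return T[:3,3]+r*((z-T[2,3])/r[:,2])[:,None]
def load(n): return pickle.load(open(n+".pkl","rb"))
E
python3 - <<'E'
from h import *
a=load("top0")["img"][:,:,::-1]; b=load("side0")["img"][:,:,::-1]
def z(im,x0,y0,x1,y1,k,n): cv2.imwrite(n,cv2.resize(im[y0:y1,x0:x1],None,fx=k,fy=k,interpolation=cv2.INTER_CUBIC))
z(a,155,185,355,315,4,"pics/t1.png")
z(a,400,210,510,370,3.7,"pics/t2.png")
z(b,235,165,390,300,4,"pics/s1.png")
z(b,230,330,420,440,4,"pics/s2.png")
E
```

```text
(no output)
```

View pics/t1.png

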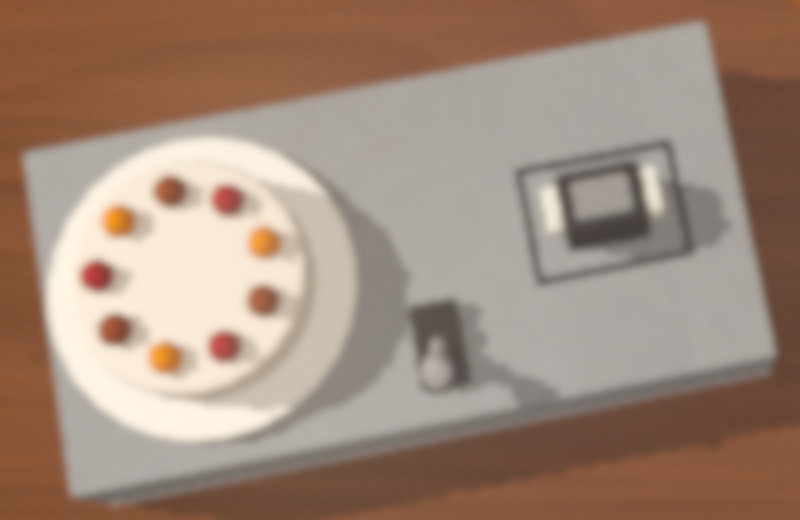

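View pics/t2.png

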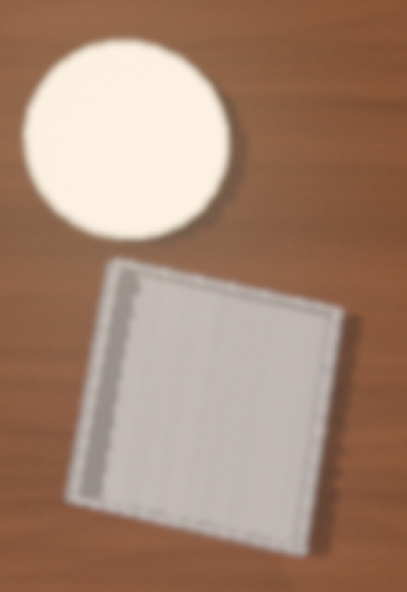

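View pics/s1.png

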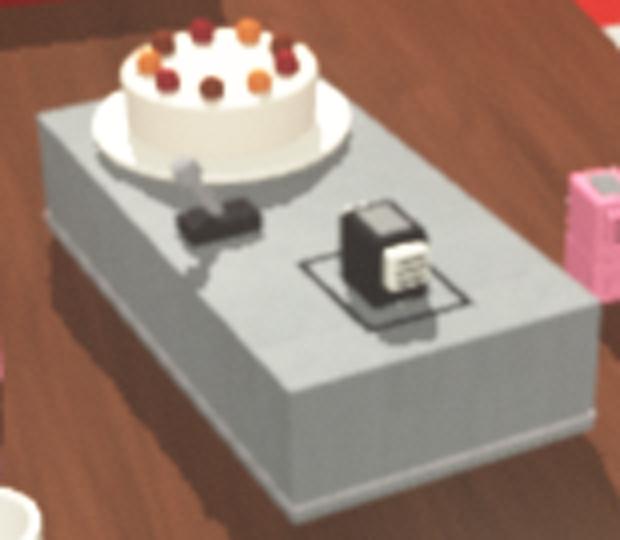

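View pics/s2.png

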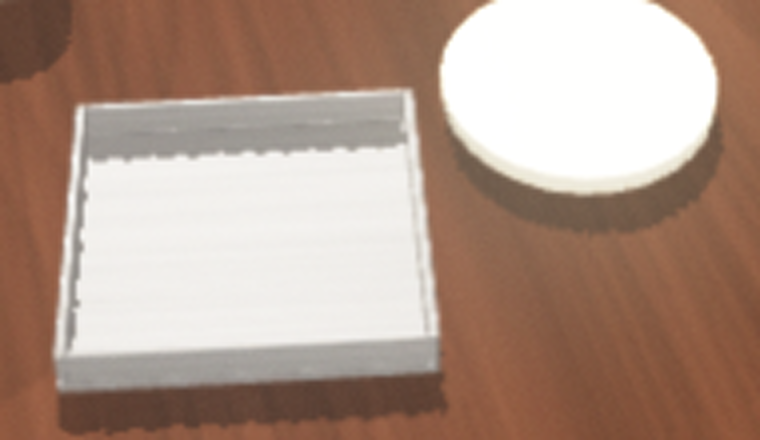

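```bash
cat > fit.py <<'E'
from h import *
from scipy.optimize import least_squares
t=load("top0");s=load("side0")
def c(p,o,k): return np.array(o)+(np.array(p)+.5)/k-.5
def R2(a): return np.array([[np.cos(a),-np.sin(a)],[np.sin(a),np.cos(a)]])
def W(q,P): P=np.array(P,float); return np.c_[P[:,:2]@R2(q[2]).T+q[:2],P[:,2]]
def fit(x0,tp,tu,sp,su):
    f=lambda q:np.r_[(proj(t,W(q,tp))-tu).ravel(),(proj(s,W(q,sp))-su).ravel()]
    r=least_squares(f,x0); return r.x,r.fun
if __name__=="__main__":
    tu=c([(22,154),(705,20),(775,358),(70,497)],(155,185),4); su=c([(40,117),(292,390),(600,302)],(235,165),4)
    tp=[(95,195,90),(95,-185,90),(-95,-185,90),(-95,195,90)]; sp=[(-95,195,90),(-95,-185,90),(95,-185,90)]
    print(onplane(t,tu,90)); print(onplane(s,su,90))
    q,r=fit([600,100,.1],tp,tu,sp,su); print("stand",q,r.round(1))
    print("pivot,bay,grip,cake",W(q,[(-55,-10,100),(0,-110,90),(0,-110,114),(0,108,90)]))
    g=W(q,[(0,-110,130)]); print("packtop px",(proj(t,g)+.5-[155,185])*4,(proj(s,g)+.5-[235,165])*4)
    an=0.5;
    for n in(-1,1):
        k=W(q,[(-55+n*40*np.sin(.506),-10,100+40*np.cos(.506))]);print("tip",n,k,(proj(t,k)+.5-[155,185])*4,(proj(s,k)+.5-[235,165])*4)
    np.save("stand.npy",q)
    tu=c([(112,258),(345,308),(307,555),(66,500)],(400,210),3.7); su=c([(80,105),(412,92),(437,340),(58,357)],(230,330),4)
    tp=[(75,70,20),(75,-70,20),(-75,-70,20),(-75,70,20)]; sp=[tp[3],tp[0],tp[1],tp[2]]
    q,r=fit([480,-200,-.2],tp,tu,sp,su); print("tray",q,r.round(1)); np.save("tray.npy",q)
    print("plates",onplane(t,[(434,248)],17),"cup",onplane(t,[(359,353)],58),"jar",onplane(t,[(369,166)],95))
E
python3 fit.py
```

```text
[[639.31432111 365.79936775  90.        ]
 [723.06250661  -6.40702084  90.        ]
 [535.38990733 -46.9891943   90.        ]
 [454.04925227 324.35323403  90.        ]]
[[459.90740534 318.89395797  90.        ]
 [542.37839734 -45.30572927  90.        ]
 [725.74619181  -5.92034007  90.        ]]
stand [5.91053518e+02 1.54085836e+02 2.20772541e-01] [ 0.4 -0.8 -0.3 -0.5  0.1 -1.6  0.4 -0.8 -1.8 -0.5 -1.4  0.8 -0.7  0. ]
pivot,bay,grip,cake [[539.57828198 132.28445921 100.        ]
 [615.14170102  46.75569386  90.        ]
 [615.14170102  46.75569386 114.        ]
 [567.40330267 259.46452142  90.        ]]
packtop px [[601.66473598 193.47663516]] [[380.29292055 220.9498399 ]]
tip -1 [[520.6615445  128.03896193 134.98760918]] [[437.24593265 368.96422955]] [[182.24221421 170.27081705]]
tip 1 [[558.49501946 136.52995649 134.98760918]] [[424.02300176 295.51038787]] [[243.81242978 155.65629079]]
tray [ 4.51447896e+02 -2.92426351e+02 -2.05030218e-01] [ 1.2 -1.2 -0.4 -0.8 -0.7 -1.   1.5 -1.  -1.2 -0.2 -0.4 -0.8  0.1 -0.2
 -1.7  0.3]
plates [[ 609.82469971 -248.24875597   17.        ]] cup [[370.51132428 -72.90853192  58.        ]] jar [[777.76427054 -90.20317183  95.        ]]
```

Stand, tray and obstacles are located, with a residual of about 2 mm. The plan is to close the fingers and align the jaws with stand y, so tool +y equals stand +x, then push the toggle.

```bash
cat > go.py <<'E'
import sys
from h import *
from scipy.spatial.transform import Rotation as R
from cell import ctrl
def rows(pos,yaw):
    s=ctrl.read_state(); Rt=Rrpy(s["tool_rot"])
    d=Rt.T@(np.array(pos)-s["eef_pos"])/40
    Rg=Rrpy([np.pi,0,yaw]); w=np.degrees(R.from_matrix(Rt.T@Rg).as_rotvec())
    print("at",s["clock"],s["eef_pos"].round(1),s["tool_rot"].round(4),"F",s["force"].round(1),"w",round(s["width"],1)); print("shift",d.round(3),"turn",w.round(2))
def S(l):
    q=np.load("stand.npy"); c,n=np.cos(q[2]),np.sin(q[2]); return [q[0]+c*l[0]-n*l[1],q[1]+n*l[0]+c*l[1],l[2]]
def inS():
    s=ctrl.read_state(); q=np.load("stand.npy"); c,n=np.cos(q[2]),np.sin(q[2]); d=s["eef_pos"][:2]-q[:2]
    print("in stand",(c*d[0]+n*d[1]).round(1),(-n*d[0]+c*d[1]).round(1),s["eef_pos"][2].round(1))
YS=np.load("stand.npy")[2]+np.pi/2
E
python3 -c "
from go import *
rows(S([-112,-10,185]),YS)"
```

```text
at 0.15 [206.6 615.8 230.6] [3.1416e+00 1.5000e-03 1.2470e+00] F [ 0.3  0.2 -0.2] w 85.4
shift [-9.547 10.519  1.154] turn [-2.00e-02  8.00e-02 -3.12e+01]
```

```bash
R="x"; python3 -m creep '-0.68 0.75 0.05 0 0 -3 1;-1.36 1.5 0.1 0 0 -6 1;-2.04 2.25 0.15 0 0 -9 1;-2.72 3.0 0.2 0 0 -12 1;-3.4 3.75 0.3 0 0 -15 1;-4.1 4.5 0.4 0 0 -18 1;-4.8 5.25 0.5 0 0 -21 1;-5.5 6.0 0.5 0 0 -25 1;-6.2 6.8 0.5 0 0 -29 1;-6.9 7.6 0.5 0 0 -31.2 1'
python3 -c "
from go import *
rows(S([-112,-10,185]),YS)"
```

```text
clock: 0.98
eef_pos: [406.7, 257.4, 211.2]
tool_rot: [-3.141, 0.0, 1.795]
force: [0.8, 0.0, -0.7]
width: -0.2
at 0.9833 [406.7 257.4 211.2] [-3.1412e+00  1.0000e-04  1.7953e+00] F [ 0.8  0.  -0.7] w -0.2
shift [-3.784  1.118  0.655] turn [-0.02  0.    0.21]
```

```bash
python3 -m creep '-0.9 0.28 0.16 0 0 0 1;-1.8 0.56 0.32 0 0 0.2 1;-2.7 0.84 0.5 0 0 0.2 1;-3.5 1.1 0.6 0 0 0.2 1;-3.78 1.12 0.65 0 0 0.2 1;-3.78 1.12 0.65 0 0 0.2 1;-3.78 1.12 0.65 0 0 0.2 1;-3.78 1.12 0.65 0 0 0.2 1'
python3 - <<'E'
from go import *
inS()
d=ctrl.get_image("wrist");s=ctrl.read_state();pickle.dump((d,s),open("w1.pkl","wb"))
cv2.imwrite("pics/w1.png",d["img"][:,:,::-1])
rows(S([-112,-10,130]),YS)
E
```

```text
clock: 1.65
eef_pos: [482.4, 123.5, 185.4]
tool_rot: [-3.141, -0.001, 1.79]
force: [-0.4, 1.0, -0.6]
width: 0.1
in stand -112.8 -6.1 185.4
at 1.7 [482.4 123.8 185.5] [ 3.1415e+00 -1.2000e-03  1.7912e+00] F [0.5 0.3 0.1] w -0.1
shift [-0.107  0.017  1.387] turn [ 0.   -0.07 -0.02]
```

View pics/w1.png

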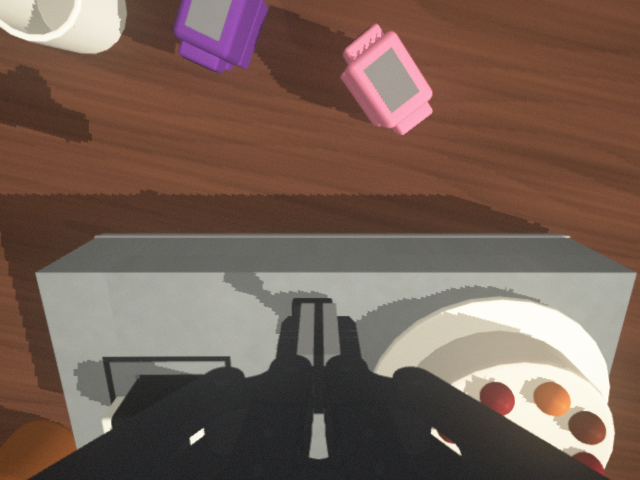

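Wrist picture: the fingers are closed at (318,300), the stand's robot-side top edge runs along v≈272 from (38,272) to (636,272), and the toggle is hidden behind the fingers. I'll check how this agrees with the fit.

```bash
python3 - <<'E'
from go import *
d,s=pickle.load(open("w1.pkl","rb"))
print(proj(d,[S([-95,-185,90]),S([-95,195,90]),S([-75,-10,135])],camT(d,s)))
print(onplane(d,[(38,272),(636,272)],90,camT(d,s)))
E
```

```text
[[ 34.2119423  271.3423243 ]
 [636.53813542 271.4108567 ]
 [310.35431282 336.72004807]]
[[538.82110167 -44.93184911  90.        ]
 [456.1010444  323.41060465  90.        ]]
```

```bash
python3 -m creep '-0.1 0 0.35 0 0 0 1;-0.1 0 0.7 0 0 0 1;-0.1 0 1.05 0 0 0 1;-0.1 0 1.35 0 0 0 1;-0.1 0 1.4 0 0 0 1;-0.1 0 1.4 0 0 0 1'
python3 -c "
from go import *
inS();rows(S([-58,-10,130]),YS)"
```

```text
clock: 2.2
eef_pos: [483.1, 119.1, 128.9]
tool_rot: [-3.14, -0.0, 1.791]
force: [0.6, 0.8, 0.2]
width: 0.1
in stand -113.0 -10.4 128.9
at 2.2 [483.1 119.1 128.9] [-3.1401e+00 -5.0000e-04  1.7908e+00] F [0.6 0.8 0.2] w 0.1
shift [ 0.012  1.376 -0.028] turn [-0.08 -0.03 -0.05]
```

```bash
python3 -m creep '0 0.25 0 0 0 0 1;0 0.5 0 0 0 0 1;0 0.65 0 0 0 0 1;0 0.8 0 0 0 0 1;0 0.95 0 0 0 0 1;0 1.1 0 0 0 0 1;0 1.25 0 0 0 0 1;0 1.38 0 0 0 0 1;0 1.38 0 0 0 0 1'
python3 -c "
from go import *
inS();rows(S([-110,-10,150]),YS)"
```

```text
clock: 2.95
eef_pos: [538.2, 129.7, 129.1]
tool_rot: [-3.141, -0.0, 1.788]
force: [-0.8, 0.5, -0.5]
width: -0.2
in stand -57.0 -12.2 129.1
at 2.95 [538.2 129.7 129.1] [-3.1407 -0.      1.7879] F [-0.8  0.5 -0.5] w -0.2
shift [ 0.051 -1.327 -0.521] turn [-0.05 -0.   -0.21]
```

```bash
python3 -m creep '0 -0.4 0 0 0 0 1;0 -0.8 0 0 0 0 1;0 -1.3 -0.3 0 0 0 1;0 -1.3 -1.2 0 0 0 1;-0.5 -1.3 -2 0 0 0 0.5;-1.2 -1.3 -2.5 0 0 0 0;-2 -1.3 -2.5 0 0 -0.2 0;-2.5 -1.3 -2.5 0 0 -0.2 0;-2.5 -1.3 -2.5 0 0 -0.2 0;-2.5 -1.3 -2.5 0 0 -0.2 0'
python3 - <<'E'
from go import *
inS()
for n in["side","top","wrist"]:
    s=ctrl.read_state();d=ctrl.get_image(n);pickle.dump((d,s),open(n+"2.pkl","wb"))
    im=d["img"][:,:,::-1]
    if n=="top": im=cv2.resize(im[185:315,155:355],None,fx=4,fy=4)
    if n=="side": im=cv2.resize(im[165:300,235:390],None,fx=4,fy=4)
    cv2.imwrite(f"pics/{n}2.png",im)
E
```

```text
clock: 3.78
eef_pos: [508.7, 19.4, 229.4]
tool_rot: [3.141, 0.0, 1.788]
force: [-1.3, 0.3, -0.0]
width: 72.2
in stand -109.8 -113.4 229.4
```

View pics/side2.png

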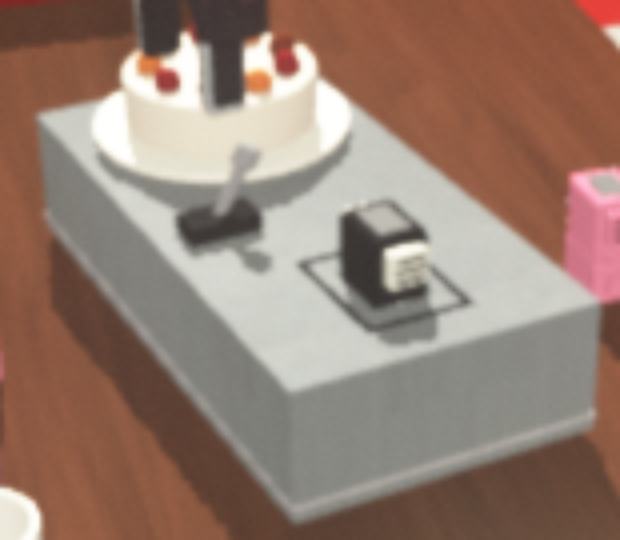

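View pics/top2.png

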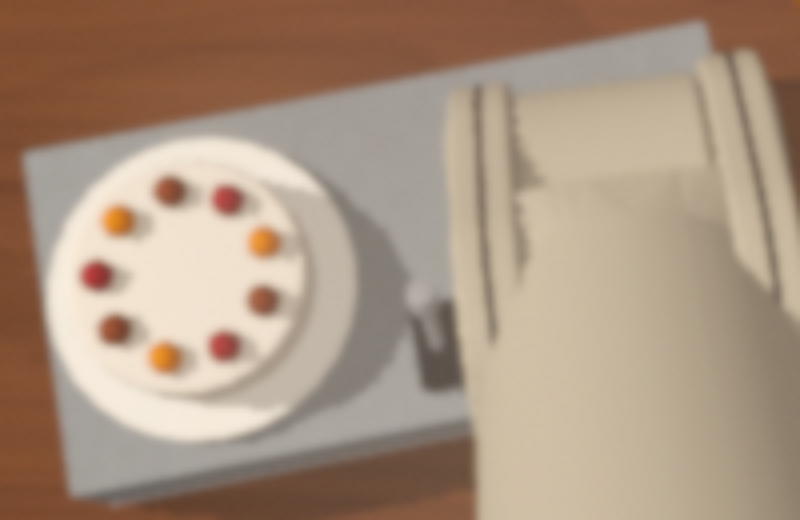

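View pics/wrist2.png

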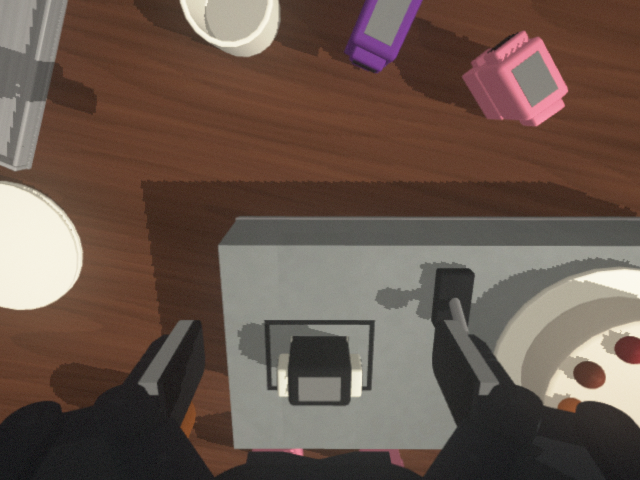

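The toggle is off: the knob shows at (245,155) in the side crop, against a predicted (244,156). In the wrist view the pack head is centred at about (320,375), with its buttons at (284,375) and (356,375). I'll measure the pack's centre from these.

```bash
python3 - <<'E'
from go import *
d,s=pickle.load(open("wrist2.pkl","rb"));T=camT(d,s)
im=d["img"][310:420,250:390,::-1]; cv2.imwrite("pics/wz.png",cv2.resize(im,None,fx=5,fy=5,interpolation=cv2.INTER_CUBIC))
c=lambda l:proj(d,[S(l)],T)[0]
for n,l in dict(top=(17,-87,130),top2=(-17,-87,130),top3=(17,-133,130),top4=(-17,-133,130),b1=(-12,-79,125),b2=(-12,-141,125),b3=(12,-79,125),b4=(12,-141,125)).items():
    p=c(l);print(n,p.round(1),((p+.5-[250,310])*5).round())
E
```

```text
top [350.8 407.6] [506. 490.]
top2 [352.  367.8] [513. 292.]
top3 [287.7 407.5] [191. 490.]
top4 [286.7 367.8] [186. 291.]
b1 [362.4 369.5] [564. 300.]
b2 [276.2 369.4] [134. 300.]
b3 [361.3 397.2] [559. 438.]
b4 [277.2 397.1] [139. 438.]
```

View pics/wz.png

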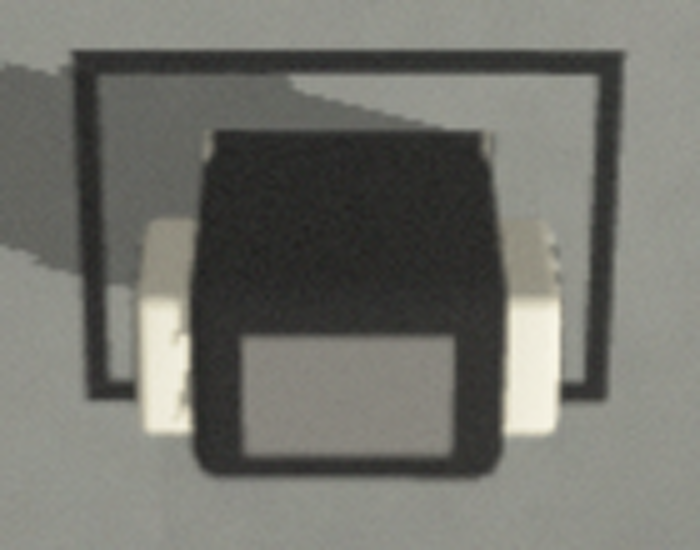

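```bash
python3 -c "
from go import *
rows(S([-0.5,-110,150]),YS)"
```

```text
at 3.9333 [508.4  22.1 229.1] [-3.1413e+00 -9.0000e-04  1.7934e+00] F [-1.   0.1 -0.5] w 85.2
shift [0.01  2.728 1.977] turn [-0.02 -0.05  0.1 ]
```

```bash
python3 -m creep '0 0.8 0.1 0 0 0 0;0 1.6 0.2 0 0 0 0;0 2.3 0.4 0 0 0 0;0 2.73 0.8 0 0 0.1 0;0 2.73 1.4 0 0 0.1 0;0 2.73 1.98 0 0 0.1 0;0 2.73 1.98 0 0 0.1 0;0 2.73 1.98 0 0 0.1 0;0 2.73 1.98 0 0 0.1 0'
python3 - <<'E'
from go import *
inS();rows(S([-0.5,-110,94]),YS)
d=ctrl.get_image("wrist");cv2.imwrite("pics/w3.png",d["img"][:,:,::-1])
E
```

```text
clock: 4.68
eef_pos: [615.7, 45.6, 151.1]
tool_rot: [3.14, -0.0, 1.791]
force: [0.4, -0.2, 0.9]
width: 85.1
in stand 0.3 -111.2 151.1
at 4.6833 [615.7  45.6 151.1] [ 3.1403e+00 -2.0000e-04  1.7910e+00] F [ 0.4 -0.2  0.9] w 85.1
shift [ 0.031 -0.022  1.427] turn [ 0.07 -0.01 -0.03]
```

View pics/w3.png

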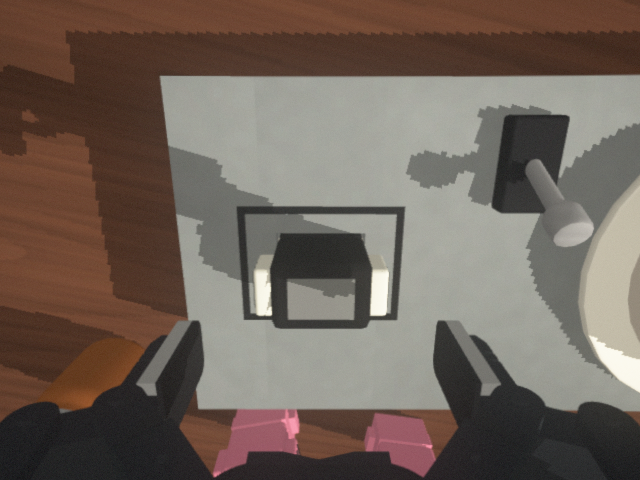

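Toggle knob at (570,225) leans away from the robot. The pack is centred between the jaws at column 321, with the jaw mid at 318. I'll descend and pinch.

```bash
python3 -m creep '0.03 -0.02 0.4 0 0 0 0;0.03 -0.02 0.8 0 0 0 0;0.03 -0.02 1.1 0 0 0 0;0.03 -0.02 1.3 0 0 0 0;0.03 -0.02 1.42 0 0 0 0;0.03 -0.02 1.42 0 0 0 0;0.03 -0.02 1.42 0 0 0 0'
python3 - <<'E'
from go import *
inS();rows(S([-0.5,-110,94]),YS)
d=ctrl.get_image("side");cv2.imwrite("pics/s3.png",cv2.resize(d["img"][165:300,235:390,::-1],None,fx=4,fy=4))
E
```

```text
clock: 5.32
eef_pos: [614.6, 45.7, 93.7]
tool_rot: [3.141, 0.0, 1.79]
force: [0.4, 0.8, -0.1]
width: 85.3
in stand -0.8 -110.9 93.7
at 5.3167 [614.6  45.7  93.7] [3.1409e+00 1.0000e-04 1.7897e+00] F [ 0.4  0.8 -0.1] w 85.3
shift [ 0.023  0.008 -0.007] turn [ 0.04  0.   -0.11]
```

View pics/s3.png

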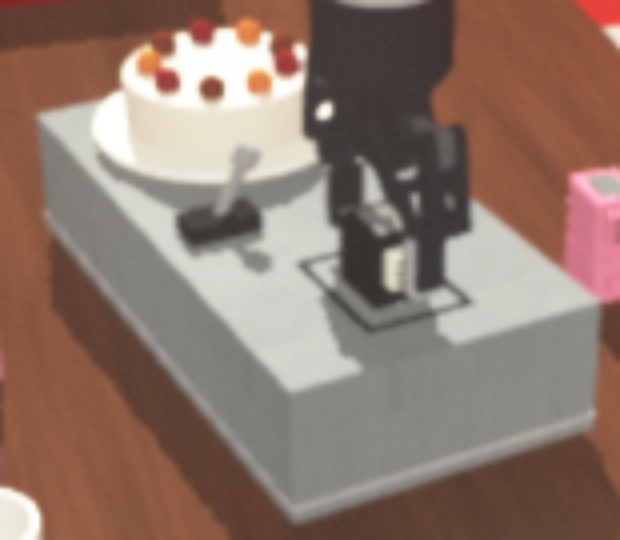

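The fingers straddle the buttons at the right height, with the pad at (410,270) beside the white button. Closing now.

```bash
python3 -m creep '0.02 0 0 0 0 0 1;0.02 0 0 0 0 0 1;0.02 0 0 0 0 0 1;0.02 0 0 0 0 0 1;0.02 0 0 0 0 0 1;0.02 0 0 0 0 0 1;0.02 0 0 0 0 0 1;0.02 0 0 0 0 0 1'
```

```text
clock: 6.03
eef_pos: [615.4, 46.7, 95.1]
tool_rot: [3.138, 0.0, 1.79]
force: [-0.9, 0.2, 7.1]
width: 44.9
```

```bash
python3 - <<'E'
from go import *
d=ctrl.get_image("side");cv2.imwrite("pics/s4.png",cv2.resize(d["img"][195:265,295:370,::-1],None,fx=8,fy=8,interpolation=cv2.INTER_CUBIC))
d=ctrl.get_image("wrist");cv2.imwrite("pics/w4.png",d["img"][:,:,::-1])
print(ctrl.read_state()["force"],ctrl.read_state()["width"])
E
```

```text
[-0.38454087  0.39012724  6.33940669] 45.23301322363739
```

View pics/s4.png

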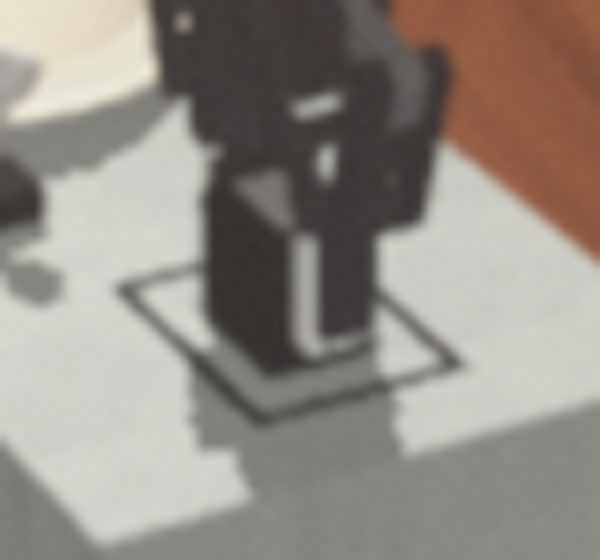

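View pics/w4.png

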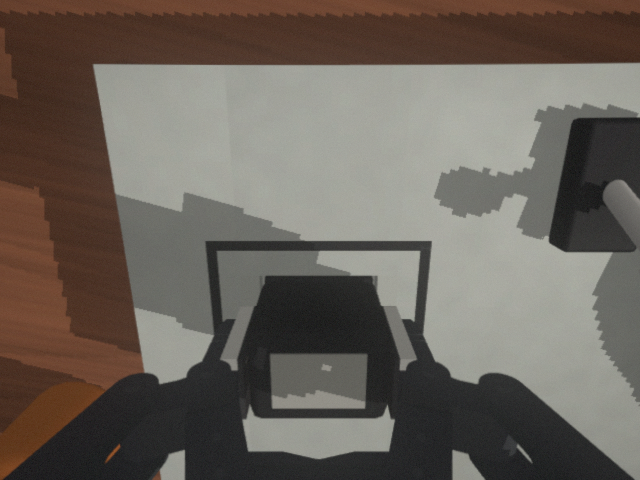

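Both buttons are pinched between the pads. I'll do a small test lift and watch the force.

```bash
python3 -m creep '0 0 -0.05 0 0 0 1;0 0 -0.1 0 0 0 1;0 0 -0.15 0 0 0 1;0 0 -0.2 0 0 0 1;0 0 -0.25 0 0 0 1;0 0 -0.25 0 0 0 1'; python3 -c "
from go import *
inS();rows(S([-0.5,-110,200]),YS)"
```

```text
clock: 6.63
eef_pos: [614.1, 46.5, 103.6]
tool_rot: [3.141, -0.0, 1.79]
force: [-0.6, 0.1, -2.1]
width: 45.6
in stand -1.1 -110.1 103.6
at 6.6333 [614.1  46.5 103.6] [ 3.1413 -0.      1.7898] F [-0.6  0.1 -2.1] w 45.6
shift [ 2.000e-03  1.500e-02 -2.411e+00] turn [ 0.02 -0.   -0.1 ]
```

```bash
python3 -m creep '0 0 -0.2 0 0 0 1;0 0 -0.4 0 0 0 1;0 0 -0.6 0 0 0 1;0 0 -0.8 0 0 0 1;0 0 -1.1 0 0 0 1;0 0 -1.4 0 0 0 1;0 0 -1.7 0 0 0 1;0 0 -1.8 0 0 0 1;0 0 -1.8 0 0 0 1'; python3 - <<'E'
from go import *
inS();
d=ctrl.get_image("side");cv2.imwrite("pics/s5.png",d["img"][:,:,::-1])
t=np.load("tray.npy");print(t)
for y in (t[2]-np.pi/2,t[2]+np.pi/2,t[2],t[2]+np.pi): rows([t[0],t[1],170],y)
E
```

```text
clock: 7.38
eef_pos: [615.1, 46.6, 177.3]
tool_rot: [3.138, 0.0, 1.79]
force: [0.6, 0.3, -2.8]
width: 45.4
in stand -0.1 -110.2 177.3
[ 4.51447896e+02 -2.92426351e+02 -2.05030218e-01]
at 7.4333 [614.4  46.4 176.2] [3.1401e+00 2.0000e-04 1.7897e+00] F [-0.7 -0.3 -2.4] w 45.2
shift [-7.384 -5.816  0.147] turn [ 1.0000e-02  1.2000e-01 -1.5571e+02]
at 7.4333 [614.4  46.4 176.2] [3.1401e+00 2.0000e-04 1.7897e+00] F [-0.7 -0.3 -2.4] w 45.2
shift [-7.384 -5.816  0.147] turn [ 8.000e-02 -1.000e-02  2.429e+01]
at 7.4333 [614.4  46.4 176.2] [3.1401e+00 2.0000e-04 1.7897e+00] F [-0.7 -0.3 -2.4] w 45.2
shift [-7.384 -5.816  0.147] turn [ 6.0000e-02 -8.0000e-02  1.1429e+02]
at 7.4333 [614.4  46.4 176.2] [3.1401e+00 2.0000e-04 1.7897e+00] F [-0.7 -0.3 -2.4] w 45.2
shift [-7.384 -5.816  0.147] turn [ 7.000e-02  6.000e-02 -6.571e+01]
```

View pics/s5.png

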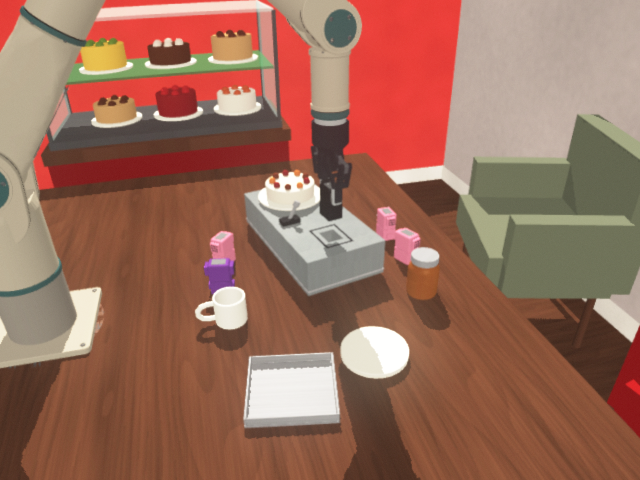

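The pack is out (empty bay at (330,235)) and held. Carrying it to the tray.

```bash
python3 -m creep '-0.3 -0.25 0 0 0 1 1;-0.8 -0.65 0 0 0 3 1;-1.4 -1.1 0 0 0 5 1;-2.0 -1.6 0 0 0 7 1;-2.6 -2.05 0 0 0 10 1;-3.2 -2.5 0 0 0 12 1;-3.8 -3.0 0 0 0 14 1;-4.4 -3.5 0 0 0 16 1;-5.0 -3.9 0 0 0 18 1;-5.5 -4.3 0 0 0 20 1'
python3 -c "
from go import *
t=np.load('tray.npy');rows([t[0],t[1],160],t[2]+np.pi/2)"
```

```text
clock: 8.27
eef_pos: [491.5, -208.4, 174.7]
tool_rot: [-3.14, 0.001, 1.436]
force: [1.4, 0.2, -2.0]
width: 45.4
at 8.2667 [ 491.5 -208.4  174.7] [-3.1398e+00  8.0000e-04  1.4363e+00] F [ 1.4  0.2 -2. ] w 45.4
shift [-2.215 -0.71   0.371] turn [-0.1   0.05  4.04]
```

```bash
python3 -m creep '-0.6 -0.2 0.1 0 0 1 1;-1.2 -0.4 0.2 0 0 2 1;-1.7 -0.55 0.3 0 0 3 1;-2.1 -0.68 0.37 0 0 4 1;-2.2 -0.71 0.37 0 0 4 1;-2.2 -0.71 0.37 0 0 4 1;-2.2 -0.71 0.37 0 0 4 1;-2.2 -0.71 0.37 0 0 4 1'
python3 - <<'E'
from go import *
t=np.load('tray.npy');rows([t[0],t[1],60],t[2]+np.pi/2)
s=ctrl.read_state();d=ctrl.get_image("wrist");cv2.imwrite("pics/w6.png",d["img"][:,:,::-1])
print(proj(d,[[t[0]+a*np.cos(t[2])-b*np.sin(t[2]),t[1]+a*np.sin(t[2])+b*np.cos(t[2]),20] for a,b in((75,70),(75,-70),(-75,-70),(-75,70))],camT(d,s)))
d=ctrl.get_image("side");cv2.imwrite("pics/s6.png",d["img"][:,:,::-1])
E
```

```text
clock: 8.93
eef_pos: [455.0, -287.7, 160.5]
tool_rot: [3.142, -0.001, 1.373]
force: [-0.2, 0.3, -3.0]
width: 45.2
at 8.9333 [ 455.  -287.7  160.5] [ 3.1415e+00 -1.2000e-03  1.3731e+00] F [-0.2  0.3 -3. ] w 45.2
shift [-0.137 -0.064  2.512] turn [ 0.   -0.07  0.42]
[[399.30412395 314.07548892]
 [221.03536177 312.89745395]
 [205.33397965 111.8386922 ]
 [415.63789137 113.62574928]]
```

View pics/w6.png

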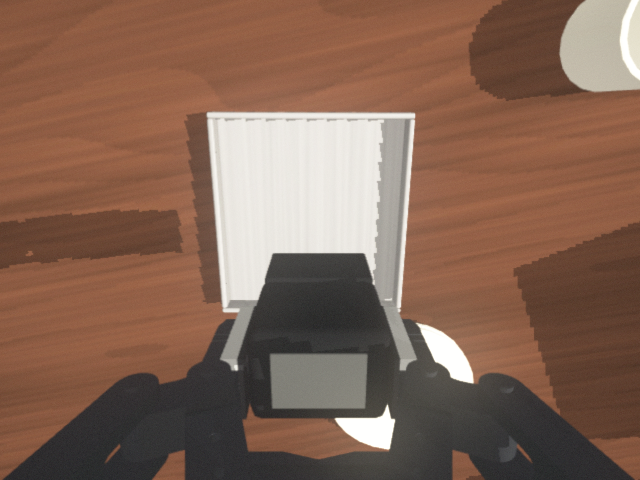

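View pics/s6.png

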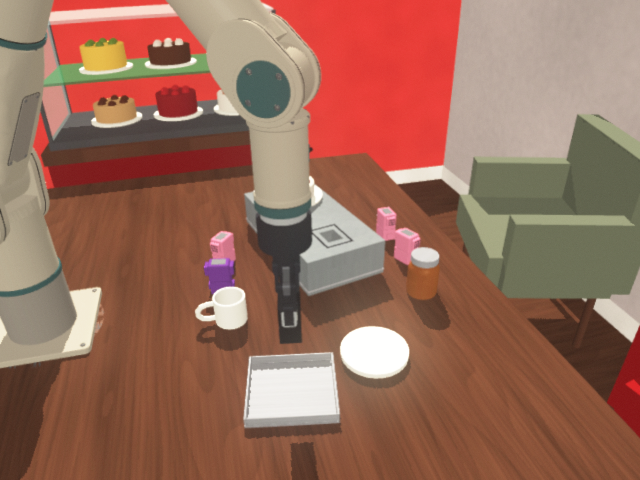

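Wrist view: the pack is held straight, and the tray corners at (209,115), (414,115), (400,310) and (223,310) are within about 4 px of prediction. Descending.

```bash
python3 -m creep '-0.05 -0.02 0.4 0 0 0.2 1;-0.1 -0.05 0.9 0 0 0.4 1;-0.14 -0.06 1.4 0 0 0.4 1;-0.14 -0.06 1.8 0 0 0.4 1;-0.14 -0.06 2.2 0 0 0.4 1;-0.14 -0.06 2.5 0 0 0.4 1;-0.14 -0.06 2.6 0 0 0.4 1;-0.14 -0.06 2.7 0 0 0.4 1;-0.14 -0.06 2.7 0 0 0.4 1;-0.14 -0.06 2.7 0 0 0.4 1'
python3 -c "
from go import *
t=np.load('tray.npy');rows([t[0],t[1],41],t[2]+np.pi/2)"
```

```text
clock: 9.87
eef_pos: [451.4, -294.2, 53.0]
tool_rot: [3.141, 0.0, 1.364]
force: [0.1, -0.6, -2.2]
width: 45.4
at 9.8667 [ 451.4 -294.2   53. ] [3.1408e+00 2.0000e-04 1.3644e+00] F [ 0.1 -0.6 -2.2] w 45.4
shift [ 0.044 -0.008  0.3  ] turn [ 0.05  0.01 -0.08]
```

```bash
python3 -m creep '0 0 0.05 0 0 0 1;0 0 0.1 0 0 0 1;0 0 0.15 0 0 0 1;0 0 0.2 0 0 0 1;0 0 0.23 0 0 0 1;0 0 0.23 0 0 0 1'
python3 -m creep '0 0 0.02 0 0 0 1;0 0 0.04 0 0 0 1;0 0 0.04 0 0 0 1'
python3 - <<'E'
from go import *
d=ctrl.get_image("side");cv2.imwrite("pics/s7.png",cv2.resize(d["img"][290:440,220:370,::-1],None,fx=4,fy=4,interpolation=cv2.INTER_CUBIC))
E
```

```text
clock: 10.37
eef_pos: [450.7, -294.2, 43.0]
tool_rot: [-3.141, -0.0, 1.364]
force: [0.3, 1.0, -2.7]
width: 45.3
clock: 10.62
eef_pos: [450.8, -294.2, 41.6]
tool_rot: [-3.141, -0.0, 1.364]
force: [0.2, 1.5, -2.2]
width: 45.2
```

View pics/s7.png

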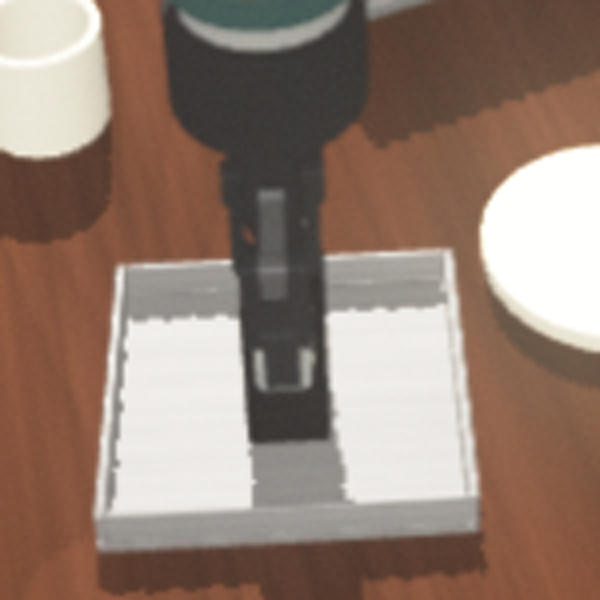

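Almost down, with no contact force yet. I'll creep further.

```bash
python3 -m creep '0 0 0.02 0 0 0 1;0 0 0.04 0 0 0 1;0 0 0.04 0 0 0 1;0 0 0.04 0 0 0 1'
python3 -m creep '0 0 0.02 0 0 0 1;0 0 0.04 0 0 0 1;0 0 0.04 0 0 0 1;0 0 0.04 0 0 0 1'
```

```text
clock: 11.0
eef_pos: [450.9, -294.4, 41.0]
tool_rot: [3.141, 0.0, 1.364]
force: [-1.6, 1.2, 6.7]
width: 45.7
clock: 11.33
eef_pos: [451.0, -294.3, 41.0]
tool_rot: [3.141, 0.0, 1.364]
force: [-4.3, 2.2, 21.8]
width: 45.4
```

Contact is firm: the z force rose from -2 to +22 N at TCP z 41. I'll relax the push slightly, then open.

```bash
python3 -m creep '0 0 -0.02 0 0 0 1;0 0 -0.04 0 0 0 1;0 0 -0.04 0 0 0 1'
python3 -m creep '0 0 0 0 0 0 0.6;0 0 0 0 0 0 0.4;0 0 0 0 0 0 0.2;0 0 0 0 0 0 0;0 0 0 0 0 0 0;0 0 0 0 0 0 0;0 0 0 0 0 0 0;0 0 0 0 0 0 0'
python3 - <<'E'
from go import *
s=ctrl.read_state();d=ctrl.get_image("wrist");cv2.imwrite("pics/w8.png",d["img"][:,:,::-1])
E
```

```text
clock: 11.58
eef_pos: [450.9, -294.4, 41.0]
tool_rot: [3.141, 0.0, 1.364]
force: [-3.1, 2.2, 9.6]
width: 45.4
clock: 12.25
eef_pos: [450.9, -294.3, 40.1]
tool_rot: [3.142, 0.0, 1.364]
force: [1.0, -0.3, 0.7]
width: 85.3
```

View pics/w8.png

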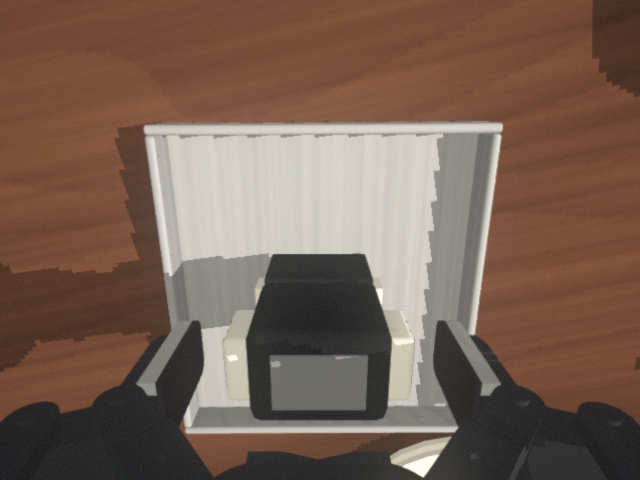

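Released: the pack stands upright, buttons out at (240,355) and (400,355), fingers clear on both sides. Withdrawing straight up.

```bash
python3 -m creep '0 0 -0.3 0 0 0 0;0 0 -0.8 0 0 0 0;0 0 -1.5 0 0 0 0;0 0 -2.3 0 0 0 0;0 0 -3 0 0 0 0;0 0 -3.7 0 0 0 0;0 -0.5 -4 0 0 0 0;0 -0.5 -4 0 0 0 0;0 -0.5 -4 0 0 0 0;0 -0.5 -4 0 0 0 0'
python3 - <<'E'
from go import *
for n in["side","top","wrist"]:
    d=ctrl.get_image(n);cv2.imwrite(f"pics/{n}9.png",d["img"][:,:,::-1])
E
```

```text
clock: 13.13
eef_pos: [431.4, -290.0, 200.0]
tool_rot: [3.141, -0.0, 1.364]
force: [0.1, -0.5, 0.4]
width: 85.3
```

View pics/side9.png

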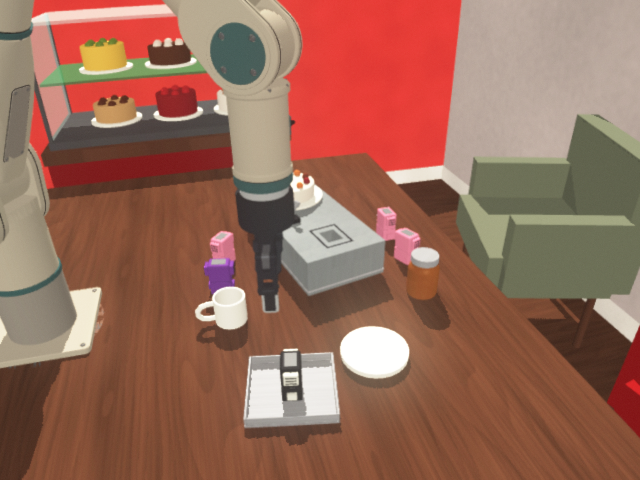

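View pics/top9.png

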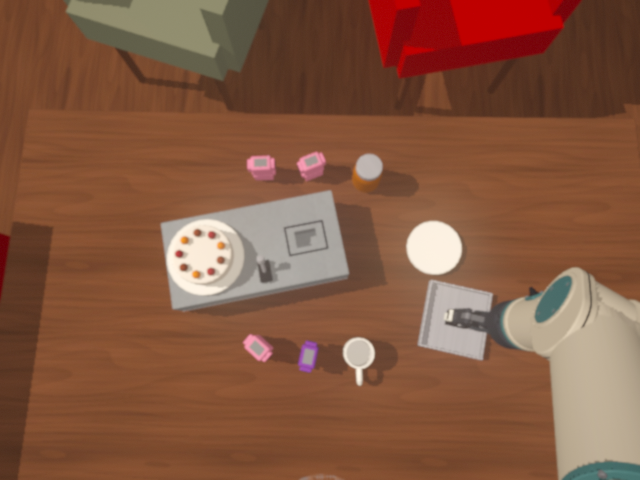

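View pics/wrist9.png

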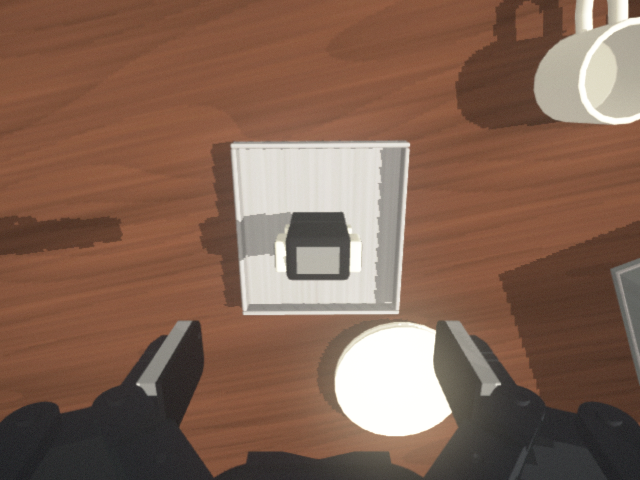

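The pack stands upright in the tray (wrist (318,245)). The toggle knob at (263,259) in the top view leans away from the robot. Plates, cup and jar are at their original pixels and the arm is clear, so I'm handing in.

```bash
python3 -c "
from cell import ctrl
print(ctrl.finish_job())"
```

```text
the job is handed in; nothing more can be done
None
```

The job is done and handed in, about 13 s into the 51 s allowed; no verdict was reported.

- **Toggle:** I pushed it over with closed fingers. The side picture showed the knob within about 1 px (in the 4× enlarged crop) of where the off position should be, and it still leaned away from the robot in the last top picture.
- **Pack:** I pinched both buttons and lifted the pack out; the empty bay shows in the pictures. I lowered it onto the tray floor until the force confirmed contact (about 22 N, then eased to about 10 N) and only then opened the fingers. The last pictures show it standing upright in the tray with its buttons out.
- **Other things:** Plates, cup and jar showed at the same places as at the start. The arm ended clear of everything, at about 200 mm height with no force on it.

Two readings disagreed with expectation. The gripper showed about 45 mm while pinching, where 48 mm was expected, but the pack unlocked and lifted with no resistance. The camera position fits were also off by up to about 2 mm, within the stated calibration.

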